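Torque the cap nut of a glass gas filter with a break-over wrench

ROBOT

A 6-joint arm with a two-finger parallel gripper is mounted at the origin on a cart in front of the work surface, level with it; the furniture and walls round the work are solid. World frame = base frame: x ahead of the robot, y to its left, z up, the work surface at z = 0. Lengths are in m, angles in rad, forces in N, time in s.
With the tool pointing down it reaches from about 0.375 to 0.9 m from the base axis. Payload 3.1 kg.
Tool frame: the origin (TCP) lies at the very end of the fingers, on their centre line; the grasp point (between the pads) lies 19 mm behind it; z points along the fingers, y is the line along which they close (so a half turn about z gives the same grasp; the last joint's range is limited). The gripper opens to 87 mm and grips with 3 to 60 N. Pads are 19 mm wide; open, the fingers measure 117 mm over their backs; the gripper's body (75 mm by 190 mm) begins 51 mm behind the grasp point.
Start: joints at [-1.292, 0.527, 1.433, -0, 1.181, -0.178], TCP at [0.276, -0.561, 0.197] pointing down, gripper open.
Joint ranges: [-3.08, 3.08], [-0.75, 2.2], [0.22, 2.44], [-1.43, 4.57], [0, 2.65], [-2.85, 2.85]. Speed limits (rad/s): [2.79, 2.79, 3.14, 3.14, 3.14, 3.14].

INTERFACE

Orientations are given as a unit quaternion [x, y, z, w].
In Python, from rig import robot gives the robot as it stands. The module is installed in compiled form; this text tells all that it offers.
- The arm moves only by the tool servo_tool, never from a script. Its argument "rows" is one flat list of numbers, 5 for each row, row after row: the closure, from -1 (fully open) to 1 (shut), so that 0 is half open, then the shift along the tool's x, y, z in m, then the turn about the tool's z in degrees. A call has 1 to 5 rows; each row shifts and turns the commanded pose from where the row before left it, along the tool's axes as they then stand; what a row does not reach is not made up. A row lasts 1/12 s, in which the tool goes at most 41.7 mm and 7.16 degrees, less where a joint would pass 70% of its speed; a pose out of reach is approached as far as the arm can. A call with a gripper value outside its range is refused whole. The fingers move at their own pace and stop on an object; "newtons" is the grip in N (left out, the last holds). Time passes only in rows, so rows that do not move let the fingers close. It gives the time, the measured TCP pose, the force, the opening and the grip force at its end, in the units of the state.
- robot.get_obs(): the state, without advancing time (a new reading comes with each control period).
- robot.camera(name): name is "scene" or "top"; returns a dict with "pixels" (480x640x3 uint8, red, green, blue), "intrinsics" (3x3 intrinsics, pixels), "dist" ([k1, k2, p1, p2, k3] as OpenCV has them; the pictures are not rectified), "rvec" (rotation vector, rad) and "tvec" (3), from world to camera coordinates, as OpenCV has them. Camera axes: x right, y down, z forward; pixel columns grow to the right and rows downward; lengths in m; the calibration is good to about 2 mm. A picture is of the moment at which its call begins. There is no depth.
- robot.hand_in(): hands the job in; it is judged then, once.
Trained networks look in a picture, given as the dict that the camera call returned (one of the last four; its "shot" number tells which), for a name from the list of things; names that differ only in an ending like _2 or _b are one class to them, and where a whole thing is asked for, a point or a joint stands for the part that bears it (a point fixed in the world has none). Each returns a list of dicts, best first, with "score" (0 to 1); they miss things now and then, are a little off and sometimes report something else, mostly with a low value. They report only what shows in the picture. A call takes as long as a camera call.
- robot.spot_in(picture, query): "at" ([x, y, z] in m, in world coordinates, good to about 4 mm: the middle of the surface that is visible of it).
- robot.outline_of(picture, query): "region" (480x640 bool, what is visible of it).
- robot.place_of(picture, query): "at" ([x, y, z] in m, in world coordinates, good to about 4 mm: a listed point, or the origin of a listed thing).
The state is a dict: "time": time; "q": joint angles; "joint_velocities": joint speeds; "joint_torque": joint torques, N m; "position": TCP position; "tool_rot": TCP orientation; "ft_force": force on the tool from outside, world axes, zero at the start; "moment": the same for the moment, N m; "grip_width": finger opening in m; "grip_force": force on a finger pad.
Only numpy, scipy, OpenCV 4.12 (cv2) and the standard library are available. Lean on these libraries where they do the work, as an engineer would, in place of code of your own. Each camera call takes 0.05 s, during which the arm holds its last target. There are 200 camera calls.

TASK

Take the torque wrench off its rest, fit its ring fully down over the brass nut on top of the gas filter and turn it clockwise (seen from above) until the wrench gives at its set torque. Stop as soon as it has given: do not force the handle on past that, or the glass is overloaded. Then take the load off, lift the wrench off without turning the nut back, lay it back in both slots of its rest as it lay before, let go, and leave the other glassware where it stands.

Things in the scene. Friction and masses are not known exactly. Their poses are not given: they have to be found in the camera images.
- nut_hex (a point): Centre of the brass hexagon nut, on its vertical axis: 36 mm across flats, hexagon 8 mm up and 8 mm down from here, top 3 mm bevelled; below it a round flange 47 mm across. x points at a corner, z up. Finger-tight: clockwise from above it turns with about 0.12 N m of drag for an unknown 14 to 46 degrees, sinking less than 1 mm, then seats hard. A 13 mm red-capped stub stands 26 mm above here.
- ring_hex (a point): Centre (half-way up) of the steel hexagon ring in the wrench's head: through hole 37.6 mm across flats, 18 mm high, lower edge bevelled. z up; x points at a corner of the hole and, until the wrench gives, along the handle to its free end. Fully down, the ring stands on the nut's flange, this point 1 mm above nut_hex. 5 degrees of play each way. The dark head round it is 62 mm across.
- wrench_grip (a point): Centre of the black handle, where to grip: bar 18 mm wide and 18 mm high, level, 100 mm from the ring's axis; x along the handle away from the ring, z up. The handle goes on 55 mm beyond. In the rest it lies 46 mm above the worktop.
- torque_wrench: Torque wrench, 0.25 kg, balance 68 mm from the ring's axis; origin on that axis at the ring's underside, x along the handle. Handle and ring are rigid up to 0.8 N m (8 N at wrench_grip, less what the hand's own twist adds); then the handle gives clockwise about the ring's axis, at a nearly steady torque (0.9 N m at 14 degrees). Meant to give 3 to 9 degrees; past 12 is forced; stop at 23. It springs straight when unloaded.
- rest_seat (a point): Fixed grey rest: base 132 x 56 mm, two slotted uprights 12 mm thick, 44 mm either way from here along x. wrench_grip lies here when the wrench is in its slots (x axes alike, ring on the -x side), 46 mm above the worktop. Slots 22 mm wide for the 18 mm handle, flaring to 33 mm at the top, 15 mm above this point.
- gas_filter: Gas filter with a glass body, bolted to its 104 x 84 mm plate, fixed; body 59 mm across, nut on top 74 to 93 mm above the worktop, red cap up to 111 mm. Origin: on its axis at the worktop.
- autosampler: Fixed autosampler, to the right and nearer the robot than the filter: drum 260 mm across, 220 mm high with tubes to 350 mm, axis 26 mm nearer the robot (-x) than this origin; a post 0.5 m high stands 112 mm beyond this origin (+x) and 23 mm left (+y). Keep the gripper clear.
- air_pump: Fixed blue pump, left of and beyond the filter: a box 180 mm along its x, 100 mm along its y, up to 190 mm high with its handle; origin under its middle. Keep gripper and handle clear of it while turning.
- beaker: Bystander: glass beaker, 52 mm wide, 68 mm high, standing. Origin under its centre.
- vial: Bystander: small brown vial with a black cap, 27 mm wide, 61 mm high, standing. Origin under its centre.
- dish: Bystander: low round glass dish, 58 mm wide, 14 mm high. Origin under its centre.

How it is judged:
By the outcome, as a careful person would: the job done as asked, in the order asked, and still so for the second after the job is handed in, with the robot touching nothing.
It also fails if it takes over 72 s, if anything falls off the work surface, if the arm or the gripper's body presses on something with over 40 N, if the wrist force passes 120 N, or if a joint passes its speed limit or range.

## Working session

There is one attempt and no reset: what is moved stays moved. The work goes in short steps, Python scripts to look and compute and a tool call to move; the robot and the scene stay as the last step left them, time stands still between calls to the robot, and variables do not carry over. Pictures are saved under pics/ and viewed, at most 14 in all, crops included, and the job is handed in when it is done.

Besides the shell and the picture viewer there is one more tool, called after "Request:" as name(argument=value, ...) on one line, values as JSON. servo_tool: Moves the arm, as the interface text tells. Its arguments: {"type":"object","properties":{"rows":{"type":"array","items":{"type":"number"}},"newtons":{"type":"number"}},"required":["rows"]}

```bash
mkdir -p pics; cat > h.py <<'E'
import numpy as np, cv2
from rig import robot
from scipy.spatial.transform import Rotation as R
def snap(n,save=None):
    p=robot.camera(n)
    if save: cv2.imwrite('pics/'+save,p['pixels'][:,:,::-1])
    return p
def proj(p,X):
    return cv2.projectPoints(np.array(X,float).reshape(-1,1,3),p['rvec'],p['tvec'],p['intrinsics'],np.array(p['dist'],float))[0].reshape(-1,2)
def ray(p,uv,z):
    n=cv2.undistortPoints(np.array(uv,float).reshape(-1,1,2),p['intrinsics'],np.array(p['dist'],float)).reshape(-1,2)
    Rm=cv2.Rodrigues(np.array(p['rvec'],float))[0]; t=np.array(p['tvec'],float).ravel()
    d=np.c_[n,np.ones(len(n))]@Rm; c=-Rm.T@t
    return c+d*((z-c[2])/d[:,2])[:,None]
E
python3 - <<'E'
from h import *
np.set_printoptions(precision=4,suppress=True)
for n in('scene','top'):
    p=snap(n,n+'0.png')
    print(n,-cv2.Rodrigues(np.array(p['rvec'],float))[0].T@np.array(p['tvec']).ravel())
    for q in 'nut_hex ring_hex wrench_grip torque_wrench rest_seat gas_filter autosampler air_pump beaker vial dish'.split():
        r=robot.place_of(p,q)
        print(q,[(np.round(a['at'],3),round(a['score'],2),[k for k in a if k not in('at','score')]) for a in r[:2]])
o=robot.get_obs();print(o)
E
```

```text
scene [ 0.6584 -0.5519  0.6162]
nut_hex [(array([0.578, 0.102, 0.087]), 0.69, [])]
ring_hex [(array([0.522, 0.284, 0.045]), 0.69, [])]
wrench_grip [(array([0.42 , 0.282, 0.043]), 0.82, [])]
torque_wrench [(array([0.524, 0.282, 0.036]), 0.73, [])]
rest_seat [(array([0.419, 0.278, 0.048]), 0.88, []), (array([0.523, 0.286, 0.044]), 0.37, [])]
gas_filter [(array([0.573, 0.101, 0.   ]), 0.6, []), (array([0.421, 0.278, 0.043]), 0.48, [])]
autosampler []
air_pump []
beaker [(array([ 0.706,  0.056, -0.001]), 0.79, [])]
vial [(array([ 0.704, -0.057, -0.001]), 0.8, [])]
dish [(array([ 0.676,  0.186, -0.001]), 0.9, [])]
top [0.4627 0.0791 1.1852]
nut_hex [(array([0.575, 0.102, 0.087]), 0.66, [])]
ring_hex [(array([0.517, 0.282, 0.046]), 0.44, [])]
wrench_grip [(array([0.424, 0.283, 0.045]), 0.8, [])]
torque_wrench []
rest_seat [(array([0.421, 0.28 , 0.046]), 0.83, [])]
gas_filter [(array([0.58 , 0.101, 0.001]), 0.88, [])]
autosampler []
air_pump [(array([0.673, 0.191, 0.001]), 0.32, [])]
beaker [(array([0.576, 0.103, 0.085]), 0.63, []), (array([0.705, 0.058, 0.   ]), 0.58, [])]
vial []
dish [(array([ 0.676,  0.193, -0.   ]), 0.86, [])]
{'time': 1.2, 'q': array([-1.2915,  0.5275,  1.4328,  0.    ,  1.1814, -0.1785]), 'joint_velocities': array([-0.0014,  0.0005, -0.001 , -0.0012, -0.    ,  0.001 ]), 'joint_torque': array([ -0.0014, -44.0028, -17.6983,   0.0633,   0.0506,  -0.    ]), 'position': array([ 0.2762, -0.5606,  0.1968]), 'tool_rot': array([ 0.9739,  0.2269, -0.    , -0.0001]), 'ft_force': array([-0.6555, -0.468 , -0.1169]), 'moment': array([ 0.0008,  0.0108, -0.0165]), 'grip_force': 0.0, 'grip_width': 0.08717865535683778}
```

View pics/top0.png

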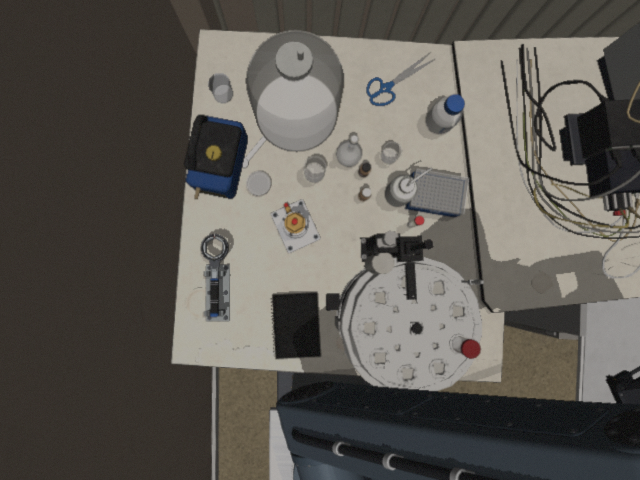

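View pics/scene0.png

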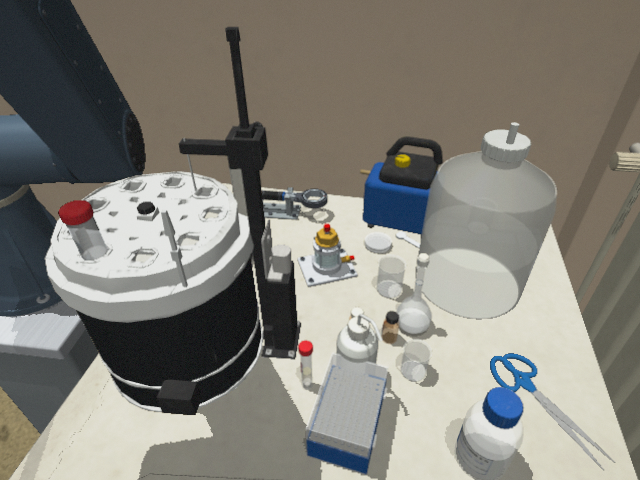

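The top view shows the nut at (293,222), the ring at (214,246) with its handle toward the robot at (216,290), the pump at (217,155), and the autosampler at (410,325). The scene view shows the nut at (327,240), right of the post. Next I'll look closer for the hexagon angle.

```bash
python3 - <<'E'
from h import *
np.set_printoptions(precision=4,suppress=True)
T=cv2.imread('pics/top0.png');S=cv2.imread('pics/scene0.png')
def c(I,u,v,w=20,k=10): return cv2.resize(I[v-w:v+w,u-w:u+w],(400,400)[:2] if 0 else (2*w*k*20//20,)*2,interpolation=cv2.INTER_CUBIC)
m=np.vstack([np.hstack([cv2.resize(c(T,294,222),(390,290)) if 0 else cv2.resize(T[207:237,274:314],(400,300),interpolation=cv2.INTER_CUBIC),cv2.resize(T[231:261,195:235],(400,300),interpolation=cv2.INTER_CUBIC)]),
 np.hstack([cv2.resize(S[220:250,307:347],(400,300),interpolation=cv2.INTER_CUBIC),cv2.resize(S[183:213,294:334],(400,300),interpolation=cv2.INTER_CUBIC)])])
cv2.imwrite('pics/m1.png',m)
p=snap('top');print('K',p['intrinsics'])
print('ring px',proj(p,[[.52,.282,.055]]),'pump top corners z.15',ray(p,[(244,128),(240,198),(190,193)],.15))
print('drum left/near top',ray(p,[(342,325),(410,258)],.22),'post',ray(p,[(365,245)],.3),'box',ray(p,[(327,302)],.2))
for q in('nut_hex','ring_hex','wrench_grip','rest_seat'):
  for pp in (p,):
    r=robot.outline_of(pp,q)
    if r: 
      g=np.argwhere(r[0]['region']);print(q,r[0]['score'],len(g),g.min(0),g.max(0),g.mean(0))
E
```

```text
K [[505.9486   0.     306.218 ]
 [  0.     505.9486 232.7719]
 [  0.       0.       1.    ]]
ring px [[214.2099 248.5398]] pump top corners z.15 [[0.7687 0.2077 0.15  ]
 [0.6201 0.2134 0.15  ]
 [0.6303 0.3179 0.15  ]]
drum left/near top [[ 0.3678  0.0079  0.22  ]
 [ 0.495  -0.1227  0.22  ]] post [[ 0.5149 -0.0267  0.3   ]] box [[0.41   0.0355 0.2   ]]
nut_hex 0.82 274 [212 286] [232 304] [222.5657 294.7372]
ring_hex 0.51 118 [237 203] [258 224] [248.9068 210.0339]
wrench_grip 0.64 869 [234 201] [315 227] [271.1588 213.8331]
rest_seat 0.84 917 [264 203] [321 229] [294.5409 219.0229]
```

View pics/m1.png

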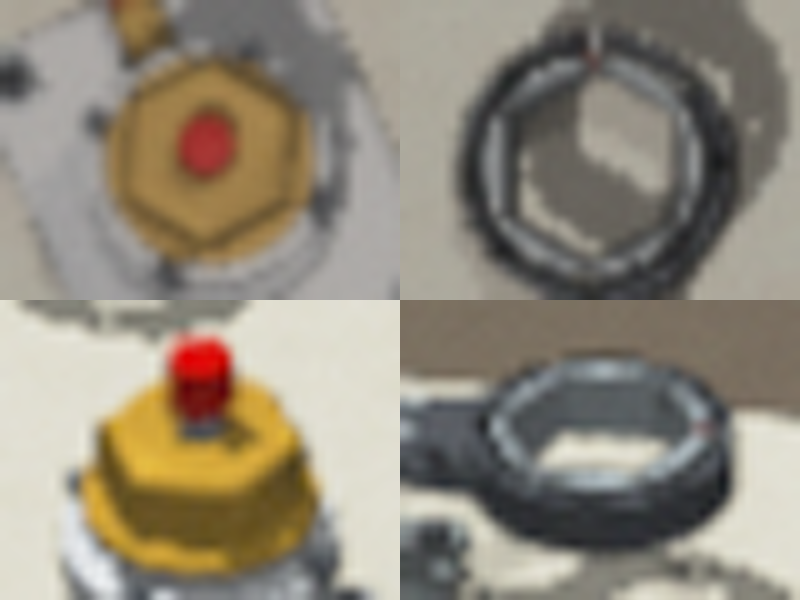

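The crop shows the nut's corners (top view) at about (212,60) and (205,247), and the ring's at about (593,60) and (600,262). The two hexagons are nearly aligned with each other. I'll turn these into world angles.

```bash
python3 - <<'E'
from h import *
np.set_printoptions(precision=4,suppress=True)
p=snap('top'); s=snap('scene')
def corners(p,pts,off,z,c0=(0,0)):
    a=(np.array(pts,float)-c0+.0)/10-.5+off
    return ray(p,a,z)
def fit(W):
    c=W.mean(0); d=W-c; a=np.degrees(np.arctan2(d[:,1],d[:,0])); r=np.hypot(d[:,0],d[:,1])
    a6=np.degrees(np.angle(np.exp(6j*np.radians(a)).mean()))/6
    print(c,'yaw',a6,'each',((a+30)%60-30),'r',r)
print('nut');fit(corners(p,[(212,60),(297,97),(290,200),(205,247),(118,195),(130,100)],(274,207),.0915))
print('nut scene');fit(corners(s,[(98,430-300),(128,488-300),(238,487-300),(303,455-300)],(307,220),.09))
print('ring top');fit(corners(p,[(593,60),(672,110),(672,212),(600,262),(518,208),(515,115)],(195,231),.055,(400,0)))
# handle direction: dark handle pixel profile
T=cv2.imread('pics/top0.png')
cv2.imwrite('pics/m2.png',cv2.resize(T[225:325,185:245],(360,600),interpolation=cv2.INTER_CUBIC))
E
```

```text
nut
[0.5778 0.1018 0.0915] yaw -1.5354852897205615 each [-1.7713  1.25   -1.5755 -1.8068 -3.0975 -2.18  ] r [0.0197 0.0224 0.0208 0.0212 0.022  0.0203]
nut scene
[0.5739 0.0923 0.09  ] yaw -28.363914427344408 each [-22.9879 -22.3335 -29.6065  15.6162] r [0.0209 0.0139 0.011  0.0215]
ring top
[0.5243 0.2826 0.055 ] yaw 1.6112888550933777 each [ 2.1602  3.9535 -2.8265  3.8963  1.7384  0.6316] r [0.0227 0.0207 0.0209 0.0227 0.0202 0.0209]
```

View pics/m2.png

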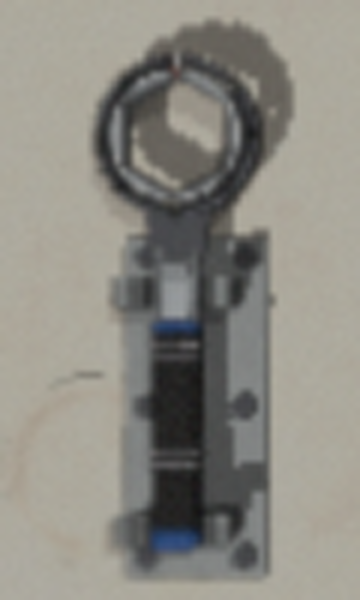

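Request:
servo_tool(rows=[-1,0,0,-0.036,0,-1,0,0,-0.036,0,-1,0,0,-0.036,0,-1,0,0,-0.036,0,-1,0,0,-0.036,0], newtons=50)

```text
time: 1.97
position: [0.2762, -0.5602, 0.3787]
tool_rot: [0.974, 0.227, 0.0, 0.0]
ft_force: [-0.3, -0.1, -1.0]
grip_width: 0.0868
grip_force: 0.0
```

Request:
servo_tool(rows=[-1,0,0,-0.036,0,-1,0,0,-0.036,0,-1,0,0,-0.036,0,-1,0,0,-0.036,0,-1,0,0,-0.036,0])

```text
time: 2.38
position: [0.2761, -0.56, 0.5589]
tool_rot: [0.974, 0.227, 0.0, 0.0]
ft_force: [-0.3, -0.7, 0.6]
grip_width: 0.0871
grip_force: 0.0
```

Request:
servo_tool(rows=[-1,0.029,-0.0265,0,0,-1,0.029,-0.0265,0,0,-1,0.029,-0.0265,0,0,-1,0.029,-0.0265,0,0,-1,0.029,-0.0265,0,0])

```text
time: 2.8
position: [0.348, -0.3759, 0.5568]
tool_rot: [0.974, 0.227, 0.0, -0.0]
ft_force: [0.9, -0.7, 1.0]
grip_width: 0.0872
grip_force: 0.0
```

Request:
servo_tool(rows=[-1,0.029,-0.0265,0,0,-1,0.029,-0.0265,0,0,-1,0.029,-0.0265,0,0,-1,0.029,-0.0265,0,0,-1,0.029,-0.0265,0,0])

```text
time: 3.22
position: [0.4193, -0.1927, 0.5571]
tool_rot: [0.974, 0.227, 0.0, 0.0]
ft_force: [0.9, 0.0, -0.9]
grip_width: 0.0869
grip_force: 0.0
```

Request:
servo_tool(rows=[-1,0.029,-0.0265,0,0,-1,0.029,-0.0265,0,0,-1,0.015,-0.037,0,0,-1,0.015,-0.037,0,0,-1,0.015,-0.037,0,0])

```text
time: 3.63
position: [0.4387, -0.0002, 0.5567]
tool_rot: [0.974, 0.227, -0.0, -0.0]
ft_force: [0.9, 0.4, -0.3]
grip_width: 0.0871
grip_force: 0.0
```

Request:
servo_tool(rows=[-1,0.015,-0.037,0,0,-1,0.015,-0.037,0,0,-1,0.015,-0.037,0,0,-1,0.015,-0.037,0,0,-1,0.015,-0.037,0,0])

```text
time: 4.05
position: [0.4238, 0.1989, 0.5572]
tool_rot: [0.974, 0.227, 0.0, 0.0]
ft_force: [1.5, -0.3, -0.3]
grip_width: 0.0868
grip_force: 0.0
```

Request:
servo_tool(rows=[-1,0.015,-0.037,0,0,-1,0.015,-0.037,0,0,-1,0,0,0,-7,-1,0,0,0,-7,-1,0,0,0,-7])

```text
time: 4.47
position: [0.4184, 0.2778, 0.5566]
tool_rot: [0.915, 0.405, -0.0, 0.0]
ft_force: [-0.1, -0.4, 0.2]
grip_width: 0.0869
grip_force: 0.0
```

Request:
servo_tool(rows=[-1,0,0,0.04,-7,-1,0,0,0.04,-7,-1,0,0,0.04,-7,-1,0,0,0.04,-7,-1,0,0,0.04,-7])

```text
time: 4.88
position: [0.4184, 0.2766, 0.3554]
tool_rot: [0.751, 0.66, 0.0, 0.0]
ft_force: [1.1, 0.5, -0.7]
grip_width: 0.087
grip_force: 0.0
```

Request:
servo_tool(rows=[-1,0,0,0,-7,-1,0,0,0,-7,-1,0,0,0,-7,-1,0,0,0,-7,-1,0,0,0,-7])

```text
time: 5.3
position: [0.4187, 0.2766, 0.3568]
tool_rot: [0.518, 0.855, -0.0, -0.0]
ft_force: [1.0, 0.1, -0.0]
grip_width: 0.087
grip_force: 0.0
```

Request:
servo_tool(rows=[-1,0,0,0,-7,-1,0,0,0,-7,-1,0,0,0,-7,-1,0,0,0,-7,-1,0,0,0,-7])

```text
time: 5.72
position: [0.4188, 0.2766, 0.3569]
tool_rot: [0.237, 0.971, 0.0, -0.0]
ft_force: [-0.3, 0.7, 0.1]
grip_width: 0.0872
grip_force: 0.0
```

Request:
servo_tool(rows=[-1,0,0,0,-7,-1,0,0,0,-7,-1,0,0,0,-7,-1,0,0,0,-7,-1,0,0,0,0])

```text
time: 6.13
position: [0.4188, 0.2766, 0.3569]
tool_rot: [-0.003, 1.0, -0.0, 0.0]
ft_force: [-0.0, -0.3, 0.4]
grip_width: 0.0871
grip_force: 0.0
```

```bash
cat >> h.py <<'E'
def pose():
    o=robot.get_obs(); X=R.from_quat(o['tool_rot']).as_matrix()
    return np.array(o['position']),np.degrees(np.arctan2(X[1,0],X[0,0])),X,o
def to(tx,ty,tz,yaw=None):
    P,y,X,o=pose(); d=X.T@(np.array([tx,ty,tz])-P)
    print('t',o['time'],'pos',P.round(4),'yaw',round(y,2),'delta tool',d.round(4), 'turn',None if yaw is None else round((y-yaw+180)%360-180,2),'q',o['q'].round(2),'F',o['ft_force'].round(1),'M',o['moment'].round(2))
E
python3 -c "
from h import *
to(.418,.280,.10,180.8)"
```

```text
t 6.1333 pos [0.4188 0.2766 0.3569] yaw -179.65 delta tool [0.0008 0.0034 0.2569] turn -0.45 q [ 0.36  0.2   1.5  -0.    1.44 -1.22] F [-0.  -0.3  0.4] M [ 0.12 -0.07 -0.03]
```

Request:
servo_tool(rows=[-1,0,0.0034,0.04,-0.5,-1,0,0,0.04,0,-1,0,0,0.04,0,-1,0,0,0.04,0,-1,0,0,0.04,0])

```text
time: 6.55
position: [0.419, 0.2802, 0.1557]
tool_rot: [-0.005, 1.0, 0.0, 0.001]
ft_force: [0.4, -0.2, 0.3]
grip_width: 0.0871
grip_force: 0.0
```

Request:
servo_tool(rows=[-1,0,0,0.04,0,-1,0,0,0.035,0,-1,0,0,0.03,0,-1,0,0,0.02,0,-1,0,0,0.005,0])

```text
time: 6.97
position: [0.4168, 0.2791, 0.0237]
tool_rot: [-0.005, 1.0, -0.001, -0.003]
ft_force: [0.6, 0.4, 0.6]
grip_width: 0.0873
grip_force: 0.0
```

Request:
servo_tool(rows=[0.4,0,0,0,0,0.4,0,0,0,0,0.4,0,0,0,0,0.4,0,0,0,0,0.4,0,0,0,0], newtons=4)

```text
time: 7.38
position: [0.4199, 0.2805, 0.0282]
tool_rot: [-0.006, 1.0, 0.001, 0.001]
ft_force: [0.3, -0.5, 0.6]
grip_width: 0.0619
grip_force: 0.0
```

Request:
servo_tool(rows=[1,0,0,0,0,1,0,0,0,0,1,0,0,0,0,1,0,0,0,0,1,0,0,0,0])

```text
time: 7.8
position: [0.4189, 0.2801, 0.0269]
tool_rot: [-0.006, 1.0, 0.0, 0.0]
ft_force: [-0.7, -0.3, -0.7]
grip_width: 0.0283
grip_force: 0.0
```

```bash
python3 -c "
from h import *
to(.418,.280,.027,180.8);print(pose()[3]['grip_width'],pose()[3]['grip_force'])
p=snap('top','t1.png');s=snap('scene')
for c in(p,s):
  for q in('ring_hex','wrench_grip','rest_seat','nut_hex'):
    r=robot.place_of(c,q);print(q,[(np.round(a['at'],4),round(a['score'],2)) for a in r[:1]])
a=p['pixels'][225:325,185:245,::-1];b=s['pixels'][170:250,230:350,::-1]
cv2.imwrite('pics/m3.png',np.hstack([cv2.resize(a,(300,500)),cv2.resize(b,(500,500))]))
"
```

```text
t 7.8 pos [0.4189 0.2801 0.0269] yaw -179.27 delta tool [ 0.0009 -0.     -0.0001] turn -0.07 q [ 0.37  0.65  1.87 -0.    0.62 -1.22] F [-0.7 -0.3 -0.7] M [ 0.11 -0.04  0.01]
0.0282501781941077 0.0
ring_hex [(array([0.5182, 0.2825, 0.0447]), 0.46)]
wrench_grip [(array([0.6736, 0.1926, 0.0014]), 0.49)]
rest_seat []
nut_hex [(array([0.5745, 0.1053, 0.0908]), 0.6)]
ring_hex [(array([0.5226, 0.2853, 0.0435]), 0.6)]
wrench_grip [(array([0.4193, 0.2815, 0.0452]), 0.8)]
rest_seat [(array([0.4199, 0.2797, 0.0444]), 0.75)]
nut_hex [(array([0.5775, 0.1029, 0.0856]), 0.76)]
```

View pics/m3.png

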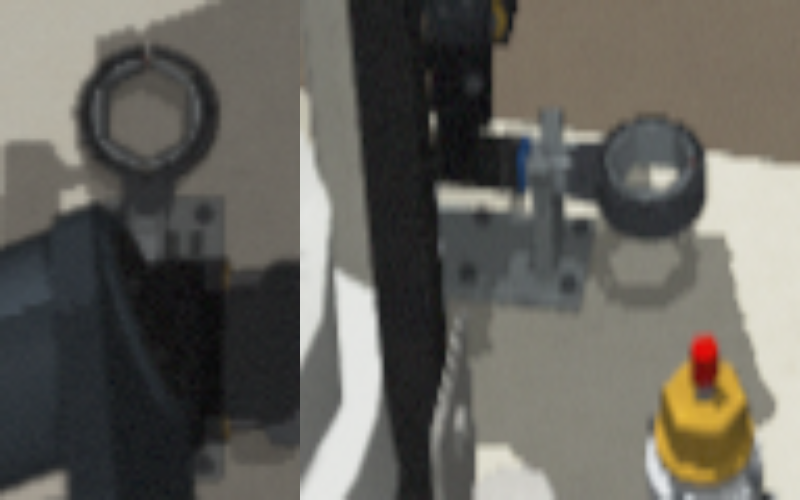

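The pads are around the handle, still 28 mm apart, and the ring in the view is undisturbed. I'll close the rest of the way gently.

Request:
servo_tool(rows=[1,0,0,0,0,1,0,0,0,0])

```text
time: 8.47
position: [0.419, 0.2802, 0.0269]
tool_rot: [-0.006, 1.0, 0.0, 0.0]
ft_force: [-0.9, 2.1, 1.7]
grip_width: 0.0179
grip_force: 4.0
```

Request:
servo_tool(rows=[1,0,0,0,0,1,0,0,0,0,1,0,0,0,0])

```text
time: 8.72
position: [0.419, 0.2801, 0.0269]
tool_rot: [-0.006, 1.0, 0.0, 0.0]
ft_force: [0.0, 2.0, 0.9]
grip_width: 0.0182
grip_force: 4.0
```

Request:
servo_tool(rows=[1,0,0,0,0,1,0,0,0,0,1,0,0,0,0,1,0,0,0,0], newtons=20)

```text
time: 9.05
position: [0.419, 0.2801, 0.0269]
tool_rot: [-0.006, 1.0, 0.0, 0.0]
ft_force: [-0.7, 1.9, -0.7]
grip_width: 0.0175
grip_force: 20.0
```

```bash
python3 -c "
from h import *
to(.418,.280,.027,180.8)"
```

```text
t 9.05 pos [0.419  0.2801 0.0269] yaw -179.27 delta tool [ 0.001  -0.0001 -0.0001] turn -0.07 q [ 0.37  0.65  1.87  0.    0.62 -1.22] F [-0.7  1.9 -0.7] M [ 0.51 -0.16  0.06]
```

Request:
servo_tool(rows=[1,0,0,0,0,1,0,0,-0.005,0,1,0,0,-0.01,0,1,0,0,-0.02,0,1,0,0,-0.02,0], newtons=55)

```text
time: 9.47
position: [0.4173, 0.2791, 0.0821]
tool_rot: [-0.007, 1.0, -0.001, -0.002]
ft_force: [-0.2, 0.8, -3.7]
grip_width: 0.0158
grip_force: 55.0
```

Request:
servo_tool(rows=[1,0,0,-0.025,0,1,0,0,-0.025,0,1,0,0,-0.005,0,1,0,0,0,0])

```text
time: 9.8
position: [0.4198, 0.2802, 0.1387]
tool_rot: [-0.006, 1.0, 0.001, 0.002]
ft_force: [-0.2, -0.6, -3.7]
grip_width: 0.0158
grip_force: 55.0
```

```bash
python3 -c "
from h import *
to(.4765,.103,.137,178.5)
p=snap('top');s=snap('scene')
for c in(p,s):
  for q in('ring_hex','wrench_grip','nut_hex'):
    r=robot.place_of(c,q);print(q,[(np.round(a['at'],4),round(a['score'],2)) for a in r[:1]])
"
```

```text
t 9.8 pos [0.4198 0.2802 0.1387] yaw -179.26 delta tool [-0.0544 -0.1779  0.0017] turn 2.24 q [ 0.37  0.45  1.79 -0.    0.89 -1.22] F [-0.2 -0.6 -3.7] M [ 0.14 -0.03  0.  ]
ring_hex [(array([0.5193, 0.2812, 0.1545]), 0.48)]
wrench_grip [(array([ 0.7067, -0.0573,  0.    ]), 0.38)]
nut_hex [(array([0.5729, 0.1036, 0.0886]), 0.75)]
ring_hex [(array([0.5209, 0.2829, 0.1534]), 0.51)]
wrench_grip [(array([0.4221, 0.2786, 0.1566]), 0.72)]
nut_hex [(array([0.5778, 0.1034, 0.0871]), 0.82)]
```

Request:
servo_tool(rows=[1,-0.006,-0.015,0,0,1,-0.01,-0.03,0,0,1,-0.01,-0.03,0,0,1,-0.01,-0.03,0,0,1,-0.01,-0.03,0,0])

```text
time: 10.62
position: [0.4666, 0.1444, 0.1363]
tool_rot: [-0.007, 1.0, -0.0, -0.001]
ft_force: [0.4, -0.3, -2.4]
grip_width: 0.0157
grip_force: 55.0
```

Request:
servo_tool(rows=[1,-0.005,-0.025,0,0,1,-0.002,-0.012,0,0,1,0,0,0,3.7,1,0,0,0,0,1,0,0,0,0])

```text
time: 11.03
position: [0.4738, 0.1086, 0.1364]
tool_rot: [0.025, 1.0, 0.0, -0.001]
ft_force: [-0.2, 0.8, -3.4]
grip_width: 0.0158
grip_force: 55.0
```

```bash
python3 -c "
from h import *
to(.4752,.1085,.137,177)
p=snap('top','t4.png');s=snap('scene','s4.png')
for c in(p,s):
  for q in('ring_hex','wrench_grip','nut_hex'):
    r=robot.place_of(c,q);print(q,[(np.round(a['at'],4),round(a['score'],2)) for a in r[:1]])
print(proj(p,[[.577,.103,.155]]),proj(s,[[.577,.103,.12]]))
u,v=map(int,proj(p,[[.577,.103,.155]])[0]);a=p['pixels'][v-20:v+20,u-20:u+20,::-1]
u,v=map(int,proj(s,[[.577,.103,.12]])[0]);b=s['pixels'][v-30:v+30,u-30:u+30,::-1];print(u,v)
cv2.imwrite('pics/m4.png',np.hstack([cv2.resize(a,(400,400),interpolation=2),cv2.resize(b,(400,400),interpolation=2)]))
"
```

```text
t 11.0333 pos [0.4738 0.1086 0.1364] yaw 177.08 delta tool [-0.0014 -0.     -0.0006] turn 0.08 q [-0.01  0.44  1.84  0.    0.87 -1.53] F [-0.2  0.8 -3.4] M [ 0.14 -0.04 -0.  ]
ring_hex [(array([0.5755, 0.105 , 0.1527]), 0.51)]
wrench_grip []
nut_hex [(array([0.5733, 0.1028, 0.0833]), 0.71)]
ring_hex [(array([0.5787, 0.1086, 0.1471]), 0.8)]
wrench_grip [(array([0.4761, 0.1064, 0.1515]), 0.94)]
nut_hex [(array([0.5773, 0.1032, 0.0891]), 0.85)]
[[293.17577571 218.62936657]] [[328.07836546 220.19409009]]
328 220
```

View pics/m4.png

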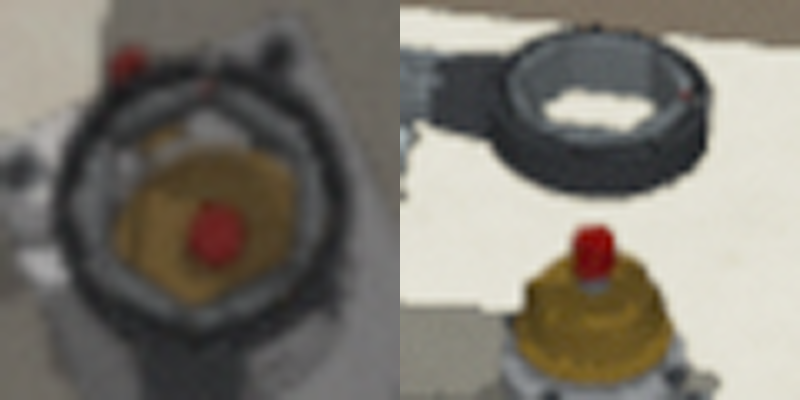

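```bash
python3 -c "
from h import *
p=snap('top');s=snap('scene')
print('cap',ray(p,[(294.1,221.3)],.111),ray(s,[(326.6,224.7)],.111))
print('ring',ray(p,[(292.8,218.0)],.164),ray(s,[(327.8,202.7)],.164))
print('corners',ray(p,[(273+20.3,198+7.7),(273+19,198+32)],.164))
to(0,0,0)
"
```

```text
cap [[0.57615742 0.10201035 0.111     ]] [[0.57455186 0.1004581  0.111     ]]
ring [[0.57728336 0.1035626  0.164     ]] [[0.57704302 0.09699385 0.164     ]]
corners [[0.60246778 0.10270507 0.164     ]
 [0.55281824 0.10503124 0.164     ]]
t 11.5333 pos [0.4741 0.109  0.1369] yaw 177.07 delta tool [ 0.4679 -0.1331  0.1368] turn None q [-0.    0.43  1.84 -0.    0.87 -1.52] F [ 0.2 -0.1 -3.3] M [ 0.1  -0.03  0.01]
```

Top view: cap at (294,221), ring centre at (293,218). The ring sits about 1.5 mm too far in both +x and +y. I'll shift it and lower toward the nut.

Request:
servo_tool(rows=[1,0.0015,-0.0015,0,0,1,0,0,0.015,0,1,0,0,0.015,0,1,0,0,0.015,0,1,0,0,0,0])

```text
time: 11.95
position: [0.4704, 0.1072, 0.0898]
tool_rot: [0.026, 1.0, -0.0, -0.003]
ft_force: [-0.5, -0.5, -3.0]
grip_width: 0.0153
grip_force: 55.0
```

Request:
servo_tool(rows=[1,0,0,0.002,0,1,0,0,0.002,0,1,0,0,0.002,0,1,0,0,0.001,0,1,0,0,0,0])

```text
time: 12.37
position: [0.4727, 0.1073, 0.0852]
tool_rot: [0.026, 1.0, 0.0, 0.0]
ft_force: [-0.6, -0.4, -2.5]
grip_width: 0.0162
grip_force: 55.0
```

Request:
servo_tool(rows=[1,0,0,0.0015,0,1,0,0,0.0015,0,1,0,0,0,0])

```text
time: 12.62
position: [0.4727, 0.1073, 0.0818]
tool_rot: [0.026, 1.0, -0.0, 0.0]
ft_force: [0.6, 0.1, -4.3]
grip_width: 0.0159
grip_force: 55.0
```

```bash
python3 -c "
from h import *
to(0,0,0)
p=snap('top','t5.png');s=snap('scene','s5.png')
u,v=map(int,proj(p,[[.577,.103,.1]])[0]);a=p['pixels'][v-20:v+20,u-20:u+20,::-1];print(u,v)
u,v=map(int,proj(s,[[.577,.103,.1]])[0]);b=s['pixels'][v-20:v+20,u-20:u+20,::-1];print(u,v)
cv2.imwrite('pics/m5.png',np.hstack([cv2.resize(a,(400,400),interpolation=2),cv2.resize(b,(400,400),interpolation=2)]))
"
```

```text
t 12.6167 pos [0.4727 0.1073 0.0818] yaw 177.03 delta tool [ 0.4665 -0.1316  0.0816] turn None q [-0.01  0.53  1.89 -0.    0.73 -1.53] F [ 0.6  0.1 -4.3] M [ 0.09 -0.12 -0.01]
293 221
328 228
```

View pics/m5.png

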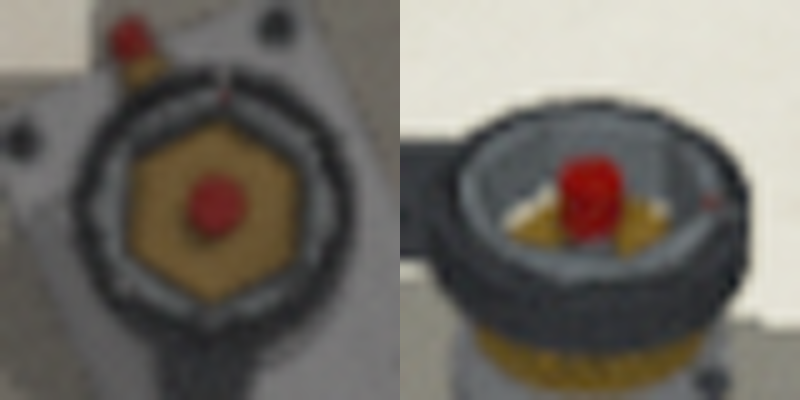

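The ring is concentric with the nut and the angles match (both top-view centres near (215,208) in the crop). I'll keep lowering while watching the force.

Request:
servo_tool(rows=[1,0,0,0.0015,0,1,0,0,0.0015,0,1,0,0,0,0])

```text
time: 12.97
position: [0.4726, 0.1073, 0.0786]
tool_rot: [0.026, 1.0, -0.0, 0.0]
ft_force: [0.5, -0.9, -2.3]
grip_width: 0.016
grip_force: 55.0
```

Request:
servo_tool(rows=[1,0,0,0.0015,0,1,0,0,0.0015,0,1,0,0,0,0])

```text
time: 13.22
position: [0.4726, 0.1073, 0.0756]
tool_rot: [0.026, 1.0, -0.0, -0.0]
ft_force: [-0.3, -0.1, -2.6]
grip_width: 0.016
grip_force: 55.0
```

Request:
servo_tool(rows=[1,0,0,0.0015,0,1,0,0,0.0015,0,1,0,0,0,0])

```text
time: 13.47
position: [0.4725, 0.1073, 0.0726]
tool_rot: [0.026, 1.0, -0.0, -0.0]
ft_force: [0.2, -1.4, -3.1]
grip_width: 0.0158
grip_force: 55.0
```

```bash
python3 -c "
from h import *
to(0,0,0)"
```

```text
t 13.4667 pos [0.4725 0.1073 0.0726] yaw 177.03 delta tool [ 0.4664 -0.1317  0.0726] turn None q [-0.01  0.55  1.89 -0.    0.7  -1.53] F [ 0.2 -1.4 -3.1] M [ 0.   -0.11 -0.02]
```

It's slipping on freely. I'll continue down to the flange.

Request:
servo_tool(rows=[1,0,0,0.0015,0,1,0,0,0.0015,0,1,0,0,0,0])

```text
time: 13.72
position: [0.4724, 0.1073, 0.0696]
tool_rot: [0.026, 1.0, -0.0, -0.0]
ft_force: [1.3, -0.0, -2.2]
grip_width: 0.0155
grip_force: 55.0
```

Request:
servo_tool(rows=[1,0,0,0.001,0,1,0,0,0.001,0,1,0,0,0,0])

```text
time: 13.97
position: [0.4723, 0.1073, 0.0677]
tool_rot: [0.026, 1.0, 0.0, -0.0]
ft_force: [-0.1, 0.0, -0.9]
grip_width: 0.0161
grip_force: 55.0
```

Request:
servo_tool(rows=[1,0,0,0.0007,0,1,0,0,0,0])

```text
time: 14.13
position: [0.4724, 0.1073, 0.0671]
tool_rot: [0.026, 1.0, 0.0, -0.0]
ft_force: [0.1, 0.4, -0.8]
grip_width: 0.0158
grip_force: 55.0
```

```bash
python3 -c "
from h import *
to(0,0,0)"
```

```text
t 14.1333 pos [0.4724 0.1073 0.0671] yaw 177.03 delta tool [ 0.4662 -0.1317  0.0672] turn None q [-0.01  0.56  1.9   0.    0.69 -1.53] F [ 0.1  0.4 -0.8] M [ 0.04 -0.08 -0.05]
```

Request:
servo_tool(rows=[1,0,0,0.0007,0,1,0,0,0,0])

```text
time: 14.3
position: [0.4725, 0.1073, 0.0665]
tool_rot: [0.026, 1.0, 0.0, 0.0]
ft_force: [-0.3, -0.8, -0.8]
grip_width: 0.0164
grip_force: 55.0
```

```bash
python3 - <<'E'
from h import *
to(0,0,0)
# arc table: per-step of -th about the ring axis, expressed in tool frame: constant per step since tool rotates with it
for r in (.1012,.1035):
  for th in(1,2,3,4,5):
    t=np.radians(th); # tool at (r,0) in tool frame; cw from above = + about tool z
    print(r,th,'shift x,y',np.round([r*np.cos(t)-r, r*np.sin(t)],5))
E
```

```text
t 14.3 pos [0.4725 0.1073 0.0665] yaw 177.03 delta tool [ 0.4663 -0.1317  0.0664] turn None q [-0.01  0.56  1.9   0.    0.69 -1.53] F [-0.3 -0.8 -0.8] M [ 0.03 -0.12 -0.01]
0.1012 1 shift x,y [-2.00e-05  1.77e-03]
0.1012 2 shift x,y [-6.00e-05  3.53e-03]
0.1012 3 shift x,y [-0.00014  0.0053 ]
0.1012 4 shift x,y [-0.00025  0.00706]
0.1012 5 shift x,y [-0.00039  0.00882]
0.1035 1 shift x,y [-2.00e-05  1.81e-03]
0.1035 2 shift x,y [-6.00e-05  3.61e-03]
0.1035 3 shift x,y [-0.00014  0.00542]
0.1035 4 shift x,y [-0.00025  0.00722]
0.1035 5 shift x,y [-0.00039  0.00902]
```

Request:
servo_tool(rows=[1,0,0,0.001,0,1,0,0,0,0])

```text
time: 14.47
position: [0.4726, 0.1073, 0.0654]
tool_rot: [0.026, 1.0, 0.0, 0.0]
ft_force: [0.3, -0.0, -0.6]
grip_width: 0.0159
grip_force: 55.0
```

Request:
servo_tool(rows=[1,0,0,0.0007,0,1,0,0,0,0])

```text
time: 14.63
position: [0.4725, 0.1073, 0.0647]
tool_rot: [0.026, 1.0, 0.0, 0.0]
ft_force: [-0.7, -1.1, -0.6]
grip_width: 0.0159
grip_force: 55.0
```

```bash
python3 -c "
from h import *
to(0,0,0)
s=snap('scene','s6.png');p=snap('top')
u,v=map(int,proj(s,[[.560,.103,.09]])[0]);b=s['pixels'][v-30:v+30,u-35:u+25,::-1];print(u,v)
cv2.imwrite('pics/m6.png',cv2.resize(b,(600,600),interpolation=2))
for c in(p,s):
  for q in('ring_hex','wrench_grip','nut_hex'):
    r=robot.place_of(c,q);print(q,[(np.round(a['at'],4),round(a['score'],2)) for a in r[:1]])
"
```

```text
t 14.6333 pos [0.4725 0.1073 0.0647] yaw 177.03 delta tool [ 0.4664 -0.1317  0.0647] turn None q [-0.01  0.56  1.9   0.    0.68 -1.53] F [-0.7 -1.1 -0.6] M [ 0.03 -0.11 -0.01]
319 231
ring_hex [(array([0.5721, 0.1036, 0.0885]), 0.46)]
wrench_grip []
nut_hex [(array([0.5739, 0.1036, 0.0844]), 0.56)]
ring_hex [(array([ 0.7059, -0.0594, -0.0037]), 0.7)]
wrench_grip [(array([0.4776, 0.1065, 0.0827]), 0.8)]
nut_hex [(array([0.5767, 0.1041, 0.0865]), 0.69)]
```

View pics/m6.png

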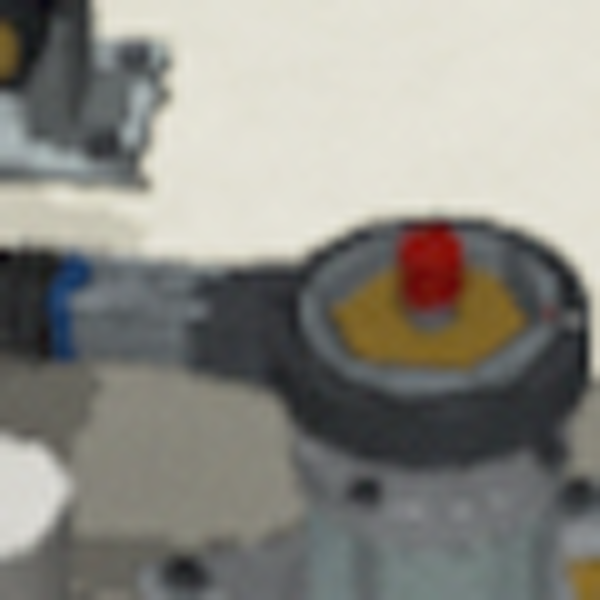

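The ring is down: its dark head hides the flange, and the brass top lies inside the ring around crop (430,320). I'll ease off about 1.5 mm of over-travel and start turning on the arc.

Request:
servo_tool(rows=[1,0,0,-0.0015,0,1,0,0,0,0])

```text
time: 15.2
position: [0.4728, 0.1073, 0.0664]
tool_rot: [0.026, 1.0, -0.0, 0.0]
ft_force: [-0.2, -0.0, -1.4]
grip_width: 0.0162
grip_force: 55.0
```

Request:
servo_tool(rows=[1,-5e-05,0.0036,0,2,1,-5e-05,0.0036,0,2,1,-5e-05,0.0036,0,2,1,-5e-05,0.0036,0,2,1,0,0,0,0])

```text
time: 15.62
position: [0.4744, 0.1218, 0.0663]
tool_rot: [0.096, 0.995, -0.0, 0.0]
ft_force: [-0.7, -1.3, -0.4]
grip_width: 0.0157
grip_force: 55.0
```

```bash
cat >> h.py <<'E'
def tan(c=None):
    P,y,X,o=pose(); f=X.T@np.array(o['ft_force']); m=X.T@np.array(o['moment'])
    print('t',round(o['time'],2),'pos',P.round(4),'yaw',round(y,2),'F tool',f.round(1),'M tool',m.round(2))
    if c is not None: d=P[:2]-c; print('r',np.hypot(*d).round(4),'bearing',np.degrees(np.arctan2(d[1],d[0])).round(2))
E
python3 -c "
from h import *
tan(np.array([.5755,.1021]))"
```

```text
t 15.62 pos [0.4744 0.1218 0.0663] yaw 169.02 F tool [ 0.4 -1.4  0.4] M tool [ 0.13 -0.17  0.1 ]
r 0.103 bearing 168.95
```

Request:
servo_tool(rows=[1,-5e-05,0.0036,0,2,1,-5e-05,0.0036,0,2,1,0,0,0,0])

```text
time: 15.87
position: [0.476, 0.1287, 0.0663]
tool_rot: [0.13, 0.992, 0.0, 0.0]
ft_force: [0.2, -0.8, -1.6]
grip_width: 0.0158
grip_force: 55.0
```

Request:
servo_tool(rows=[1,-5e-05,0.0036,0,2,1,0,0,0,0])

```text
time: 16.03
position: [0.477, 0.1321, 0.0663]
tool_rot: [0.147, 0.989, 0.0, 0.0]
ft_force: [-0.1, -1.5, -0.6]
grip_width: 0.0159
grip_force: 55.0
```

Request:
servo_tool(rows=[1,-5e-05,0.0036,0,2,1,0,0,0,0])

```text
time: 16.2
position: [0.4781, 0.1355, 0.0663]
tool_rot: [0.164, 0.986, 0.0, 0.0]
ft_force: [1.3, -0.3, -0.9]
grip_width: 0.016
grip_force: 55.0
```

```bash
python3 -c "
from h import *
tan(np.array([.5755,.1021]))"
```

```text
t 16.2 pos [0.4781 0.1355 0.0663] yaw 161.1 F tool [-1.3  0.1  0.9] M tool [ 0.09 -0.26  0.05]
r 0.1029 bearing 161.06
```

Request:
servo_tool(rows=[1,-5e-05,0.0036,0,2,1,0,0,0,0])

```text
time: 16.37
position: [0.4794, 0.1389, 0.0663]
tool_rot: [0.181, 0.983, 0.0, 0.0]
ft_force: [0.0, -1.7, -0.7]
grip_width: 0.0158
grip_force: 55.0
```

Request:
servo_tool(rows=[1,-5e-05,0.0036,0,2,1,0,0,0,0])

```text
time: 16.53
position: [0.4807, 0.1422, 0.0663]
tool_rot: [0.198, 0.98, 0.0, 0.0]
ft_force: [0.7, -1.2, -1.5]
grip_width: 0.0162
grip_force: 55.0
```

Request:
servo_tool(rows=[1,-5e-05,0.0036,0,2,1,0,0,0,0])

```text
time: 16.7
position: [0.4822, 0.1455, 0.0663]
tool_rot: [0.215, 0.977, 0.0, 0.0]
ft_force: [0.9, -2.1, -1.0]
grip_width: 0.0157
grip_force: 55.0
```

Request:
servo_tool(rows=[1,-5e-05,0.0036,0,2,1,0,0,0,0])

```text
time: 16.87
position: [0.4838, 0.1488, 0.0663]
tool_rot: [0.232, 0.973, 0.0, 0.0]
ft_force: [1.2, -1.7, -1.9]
grip_width: 0.0161
grip_force: 55.0
```

Request:
servo_tool(rows=[1,-5e-05,0.0036,0,2,1,0,0,0,0])

```text
time: 17.03
position: [0.4856, 0.1519, 0.0663]
tool_rot: [0.249, 0.968, 0.0, 0.0]
ft_force: [1.3, -2.0, -1.6]
grip_width: 0.0162
grip_force: 55.0
```

Request:
servo_tool(rows=[1,-5e-05,0.0036,0,2,1,0,0,0,0])

```text
time: 17.2
position: [0.4873, 0.1551, 0.0663]
tool_rot: [0.266, 0.964, 0.0, 0.0]
ft_force: [1.5, -0.7, -1.8]
grip_width: 0.0159
grip_force: 55.0
```

```bash
python3 -c "
from h import *
tan(np.array([.5755,.1021]))"
```

```text
t 17.2 pos [0.4873 0.1551 0.0663] yaw 149.13 F tool [-1.7  0.2  1.8] M tool [ 0.05 -0.55  0.1 ]
r 0.1029 bearing 149.01
```

Request:
servo_tool(rows=[1,-0.0005,0.0036,0.0005,2,1,0,0,0,0])

```text
time: 17.37
position: [0.4891, 0.158, 0.0658]
tool_rot: [0.283, 0.959, 0.0, -0.0]
ft_force: [0.7, -2.0, -1.0]
grip_width: 0.016
grip_force: 55.0
```

Request:
servo_tool(rows=[1,-5e-05,0.0036,0,2,1,0,0,0,0])

```text
time: 17.53
position: [0.4912, 0.161, 0.0658]
tool_rot: [0.3, 0.954, 0.0, 0.0]
ft_force: [1.4, -1.2, -0.4]
grip_width: 0.0158
grip_force: 55.0
```

```bash
python3 -c "
from h import *
tan(np.array([.5755,.1021]))"
```

```text
t 17.53 pos [0.4912 0.161  0.0658] yaw 145.13 F tool [-1.8 -0.2  0.4] M tool [ 0.06 -0.42  0.08]
r 0.1028 bearing 145.06
```

Request:
servo_tool(rows=[1,-0.0004,0.0036,0,2,1,0,0,0,0])

```text
time: 17.7
position: [0.4933, 0.1638, 0.0657]
tool_rot: [0.316, 0.949, 0.0, -0.0]
ft_force: [0.4, -1.4, -0.0]
grip_width: 0.0157
grip_force: 55.0
```

Request:
servo_tool(rows=[1,-5e-05,0.0036,0,2,1,0,0,0,0])

```text
time: 17.87
position: [0.4955, 0.1666, 0.0657]
tool_rot: [0.333, 0.943, 0.0, -0.0]
ft_force: [-0.3, -1.6, -0.6]
grip_width: 0.0158
grip_force: 55.0
```

```bash
python3 -c "
from h import *
tan(np.array([.5755,.1021]))"
```

```text
t 17.87 pos [0.4955 0.1666 0.0657] yaw 141.13 F tool [-0.7 -1.4  0.6] M tool [ 0.06 -0.3   0.04]
r 0.1028 bearing 141.1
```

Request:
servo_tool(rows=[1,-5e-05,0.0036,0,2,1,0,0,0,0])

```text
time: 18.03
position: [0.4977, 0.1693, 0.0657]
tool_rot: [0.349, 0.937, -0.0, -0.0]
ft_force: [1.1, -1.7, -1.5]
grip_width: 0.0161
grip_force: 55.0
```

Request:
servo_tool(rows=[1,-5e-05,0.0036,0,2,1,0,0,0,0])

```text
time: 18.2
position: [0.4994, 0.1712, 0.0655]
tool_rot: [0.365, 0.931, -0.001, -0.001]
ft_force: [-0.7, -4.0, -0.7]
grip_width: 0.0157
grip_force: 55.0
```

```bash
python3 -c "
from h import *
tan(np.array([.5755,.1021]))"
```

```text
t 18.2 pos [0.4994 0.1712 0.0655] yaw 137.2 F tool [-2.2 -3.4  0.7] M tool [ 0.55 -0.56 -0.07]
r 0.1028 bearing 137.74
```

The nut is seating: the force is rising and the arm has started to lag. I'll go on in small single steps.

Request:
servo_tool(rows=[1,-5e-05,0.0027,0,1.5,1,0,0,0,0])

```text
time: 18.37
position: [0.5006, 0.1726, 0.0653]
tool_rot: [0.377, 0.926, -0.002, -0.001]
ft_force: [-1.5, -5.1, -0.5]
grip_width: 0.016
grip_force: 55.0
```

```bash
python3 -c "
from h import *
tan(np.array([.5755,.1021]))"
```

```text
t 18.37 pos [0.5006 0.1726 0.0653] yaw 135.75 F tool [-2.5 -4.7  0.6] M tool [ 0.83 -0.71 -0.06]
r 0.1029 bearing 136.75
```

Request:
servo_tool(rows=[1,-5e-05,0.0036,0,1.5,1,0,0,0,0])

```text
time: 18.53
position: [0.5026, 0.1747, 0.0652]
tool_rot: [0.389, 0.921, -0.002, -0.002]
ft_force: [-2.5, -7.6, -0.8]
grip_width: 0.0159
grip_force: 55.0
```

Request:
servo_tool(rows=[1,-5e-05,0.0027,0,1,1,0,0,0,0])

```text
time: 18.7
position: [0.5042, 0.1763, 0.0651]
tool_rot: [0.397, 0.918, -0.003, -0.002]
ft_force: [-2.2, -8.4, -0.5]
grip_width: 0.0155
grip_force: 55.0
```

```bash
python3 -c "
from h import *
tan(np.array([.5755,.1021]))"
```

```text
t 18.7 pos [0.5042 0.1763 0.0651] yaw 133.27 F tool [-4.6 -7.3  0.6] M tool [ 1.22 -0.85 -0.07]
r 0.1029 bearing 133.86
```

Request:
servo_tool(rows=[1,-0.0008,0.0027,0,1.5,1,0,0,0,0])

```text
time: 18.87
position: [0.5058, 0.1778, 0.065]
tool_rot: [0.409, 0.913, -0.003, -0.003]
ft_force: [-3.0, -6.8, -0.0]
grip_width: 0.016
grip_force: 55.0
```

```bash
python3 -c "
from h import *
tan(np.array([.5755,.1021]))
p=snap('top','t7.png');s=snap('scene','s7.png')
tan()
u,v=map(int,proj(p,[[.565,.115,.1]])[0]);a=p['pixels'][v-20:v+20,u-20:u+20,::-1];print(u,v)
u,v=map(int,proj(s,[[.565,.103,.1]])[0]);b=s['pixels'][v-20:v+20,u-20:u+20,::-1];print(u,v)
cv2.imwrite('pics/m7.png',np.hstack([cv2.resize(a,(400,400),interpolation=2),cv2.resize(b,(400,400),interpolation=2)]))
"
```

```text
t 18.87 pos [0.5058 0.1778 0.065 ] yaw 131.73 F tool [-3.1 -6.8  0.1] M tool [ 1.15 -0.57 -0.13]
r 0.1029 bearing 132.6
t 18.97 pos [0.5056 0.1777 0.065 ] yaw 131.8 F tool [-2.3 -7.3 -0.1] M tool [ 1.17 -0.58 -0.08]
288 226
321 228
```

View pics/m7.png

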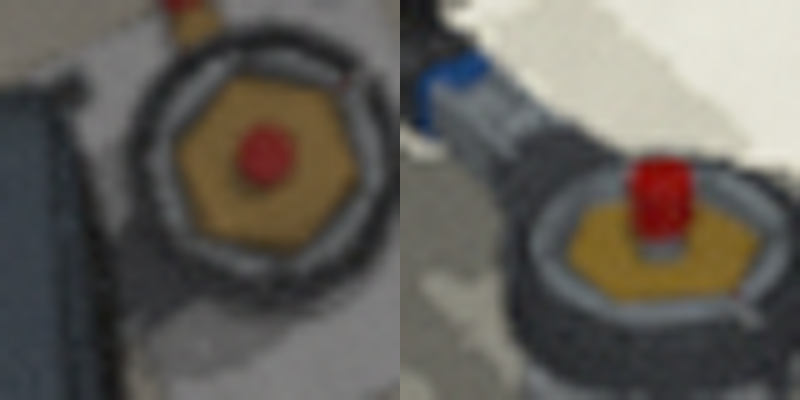

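The force has levelled at about 0.82 N m. The notch at crop (347,82) puts the ring at about 135° and the handle at 132.6°, so it's giving by roughly 2–3°. A little more will make that clear.

Request:
servo_tool(rows=[1,-5e-05,0.0036,0,2,1,0,0,0,0])

```text
time: 19.13
position: [0.5086, 0.1803, 0.065]
tool_rot: [0.425, 0.905, -0.003, -0.003]
ft_force: [-3.9, -6.4, -0.2]
grip_width: 0.0159
grip_force: 55.0
```

```bash
python3 -c "
from h import *
tan(np.array([.5755,.1021]))
p=snap('top');tan()
r=p['pixels'].astype(int)
import cv2
u,v=288,226
a=p['pixels'][v-20:v+20,u-20:u+20,::-1]
d=(a[:,:,2].astype(int)-a[:,:,1]); 
hi=cv2.resize(d.astype(np.float32),(400,400),interpolation=2)
yy,xx=np.where(hi>40);print('cap',xx.mean(),yy.mean())
w=hi[40:130,310:390];k=np.unravel_index(w.argmax(),w.shape);print('notch',k[1]+310,k[0]+40,w.max())
"
```

```text
t 19.13 pos [0.5086 0.1803 0.065 ] yaw 129.73 F tool [-2.4 -7.1  0.2] M tool [ 1.25 -0.64 -0.08]
r 0.1029 bearing 130.57
t 19.18 pos [0.5083 0.18   0.065 ] yaw 129.79 F tool [-2.3 -7.5  0.8] M tool [ 1.11 -0.65 -0.08]
cap 260.070446159007 142.76517946997652
notch 322 125 23.302685
```

Request:
servo_tool(rows=[1,-5e-05,0.0029,0,1.6,1,0,0,0,0])

```text
time: 19.35
position: [0.5106, 0.182, 0.0649]
tool_rot: [0.437, 0.899, -0.003, -0.003]
ft_force: [-3.6, -5.9, -0.0]
grip_width: 0.0161
grip_force: 55.0
```

```bash
python3 -c "
from h import *
tan(np.array([.5755,.1021]))
p=snap('top');u,v=288,226
cv2.imwrite('pics/m8.png',cv2.resize(p['pixels'][v-20:v+20,u-20:u+20,::-1],(600,600),interpolation=2))
"
```

```text
t 19.35 pos [0.5106 0.182  0.0649] yaw 128.14 F tool [-2.5 -6.5  0.1] M tool [ 1.1  -0.62 -0.05]
r 0.1029 bearing 129.07
```

View pics/m8.png

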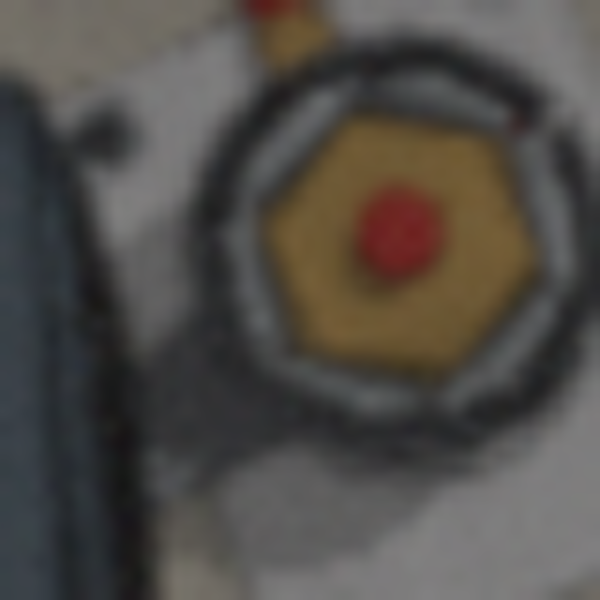

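Over the last 3.5° of handle travel the notch hasn't moved (still at about 34.7, 8.1 in crop pixels). So the wrench has given, by roughly 5–6°. I'll stop here and take the load off.

Request:
servo_tool(rows=[1,-0.0004,-0.0036,0,-2,1,-0.0001,-0.0054,0,-3,1,-0.0001,-0.0036,0,-2,1,0,0,0,0])

```text
time: 19.73
position: [0.5011, 0.1732, 0.065]
tool_rot: [0.381, 0.925, -0.003, -0.003]
ft_force: [-3.8, -5.4, -0.2]
grip_width: 0.0161
grip_force: 55.1
```

```bash
python3 -c "
from h import *
tan(np.array([.5755,.1021]))"
```

```text
t 19.73 pos [0.5011 0.1732 0.065 ] yaw 135.25 F tool [-1.1 -6.5  0.2] M tool [ 1.07 -0.38 -0.1 ]
r 0.1029 bearing 136.33
```

Request:
servo_tool(rows=[1,-5e-05,-0.0036,0,-2,1,0,0,0,0])

```text
time: 19.9
position: [0.5, 0.1718, 0.0653]
tool_rot: [0.366, 0.931, -0.001, -0.002]
ft_force: [-2.2, -2.2, -0.5]
grip_width: 0.0158
grip_force: 55.0
```

Request:
servo_tool(rows=[1,-5e-05,-0.0036,0,-2,1,0,0,0,0])

```text
time: 20.07
position: [0.4983, 0.1698, 0.0654]
tool_rot: [0.351, 0.937, -0.0, -0.002]
ft_force: [-3.0, -1.6, 0.1]
grip_width: 0.0155
grip_force: 55.0
```

```bash
python3 -c "
from h import *
tan(np.array([.5755,.1021]))"
```

```text
t 20.07 pos [0.4983 0.1698 0.0654] yaw 138.96 F tool [ 1.2 -3.2 -0.1] M tool [0.37 0.21 0.07]
r 0.1027 bearing 138.75
```

Request:
servo_tool(rows=[1,0.0003,-0.0036,0,-2,1,0,0,0,0])

```text
time: 20.23
position: [0.4965, 0.1675, 0.0655]
tool_rot: [0.335, 0.942, -0.0, -0.001]
ft_force: [-2.5, 0.6, -1.0]
grip_width: 0.0161
grip_force: 55.1
```

```bash
python3 -c "
from h import *
tan(np.array([.5755,.1021]))"
```

```text
t 20.23 pos [0.4965 0.1675 0.0655] yaw 140.91 F tool [ 2.3 -1.1  1. ] M tool [0.17 0.25 0.12]
r 0.1026 bearing 140.38
```

Request:
servo_tool(rows=[1,0.0004,-0.0027,0,-1.5,1,0,-0.0027,0,-1.5,1,0,0,0,0])

```text
time: 20.48
position: [0.4936, 0.1635, 0.0657]
tool_rot: [0.31, 0.951, 0.0, -0.0]
ft_force: [-2.6, 0.0, -1.0]
grip_width: 0.0161
grip_force: 55.1
```

```bash
python3 -c "
from h import *
tan(np.array([.5755,.1021]))"
```

```text
t 20.48 pos [0.4936 0.1635 0.0657] yaw 143.87 F tool [ 2.1 -1.5  1. ] M tool [0.2  0.22 0.12]
r 0.1024 bearing 143.14
```

Request:
servo_tool(rows=[1,0.0006,-0.0004,-0.0005,0,1,0,0,0,0])

```text
time: 20.65
position: [0.4937, 0.1636, 0.0663]
tool_rot: [0.31, 0.951, 0.0, 0.0]
ft_force: [-0.9, -0.8, -1.2]
grip_width: 0.0157
grip_force: 55.1
```

```bash
python3 -c "
from h import *
tan(np.array([.5755,.1021]))"
```

```text
t 20.65 pos [0.4937 0.1636 0.0663] yaw 143.87 F tool [ 0.2 -1.2  1.2] M tool [ 0.16 -0.04  0.09]
r 0.1023 bearing 143.09
```

Request:
servo_tool(rows=[1,0,0,-0.002,0,1,0,0,-0.002,0,1,0,0,-0.002,0,1,0,0,0,0])

```text
time: 20.98
position: [0.4937, 0.1634, 0.0726]
tool_rot: [0.31, 0.951, 0.0, 0.0]
ft_force: [-0.4, -1.8, -3.4]
grip_width: 0.016
grip_force: 55.1
```

```bash
python3 -c "
from h import *
tan()"
```

```text
t 20.98 pos [0.4937 0.1634 0.0726] yaw 143.91 F tool [-0.7 -1.7  3.4] M tool [ 0.16 -0.09  0.12]
```

Request:
servo_tool(rows=[1,0,0,-0.003,0,1,0,0,-0.003,0,1,0,0,-0.003,0,1,0,0,-0.004,0,1,0,0,-0.004,0])

```text
time: 21.4
position: [0.4935, 0.1637, 0.0898]
tool_rot: [0.31, 0.951, 0.0, 0.0]
ft_force: [-0.5, 0.2, -2.6]
grip_width: 0.0159
grip_force: 55.0
```

Request:
servo_tool(rows=[1,0,0,-0.01,0,1,0,0,-0.015,0,1,0,0,-0.015,0,1,0,0,-0.012,0,1,0,0,0,0])

```text
time: 21.82
position: [0.4954, 0.1639, 0.1443]
tool_rot: [0.309, 0.951, 0.001, 0.003]
ft_force: [0.2, 0.9, -3.0]
grip_width: 0.0158
grip_force: 55.0
```

```bash
python3 -c "
from h import *
to(.4195,.2803,.139,180.73)
s=snap('scene');p=snap('top')
for c in(p,s):
  for q in('ring_hex','wrench_grip','nut_hex'):
    r=robot.place_of(c,q);print(q,[(np.round(a['at'],4),round(a['score'],2)) for a in r[:1]])
u,v=map(int,proj(s,[[.54,.13,.11]])[0]);b=s['pixels'][v-40:v+40,u-50:u+50,::-1];print(u,v)
u,v=map(int,proj(p,[[.565,.12,.15]])[0]);a=p['pixels'][v-20:v+20,u-20:u+20,::-1];print(u,v)
cv2.imwrite('pics/m9.png',np.hstack([cv2.resize(a,(380,380),interpolation=2),cv2.resize(b,(420,380),interpolation=2)]))
"
```

```text
t 21.8167 pos [0.4954 0.1639 0.1443] yaw 143.95 delta tool [0.1299 0.0494 0.005 ] turn -36.78 q [ 0.1   0.46  1.75  0.    0.92 -0.84] F [ 0.2  0.9 -3. ] M [ 0.15 -0.12  0.02]
ring_hex [(array([0.575 , 0.1043, 0.158 ]), 0.59)]
wrench_grip []
nut_hex [(array([0.5751, 0.1018, 0.0859]), 0.47)]
ring_hex [(array([0.5785, 0.1057, 0.1624]), 0.57)]
wrench_grip [(array([0.4956, 0.1581, 0.1636]), 0.58)]
nut_hex [(array([0.5766, 0.1029, 0.0853]), 0.84)]
311 214
284 224
```

View pics/m9.png

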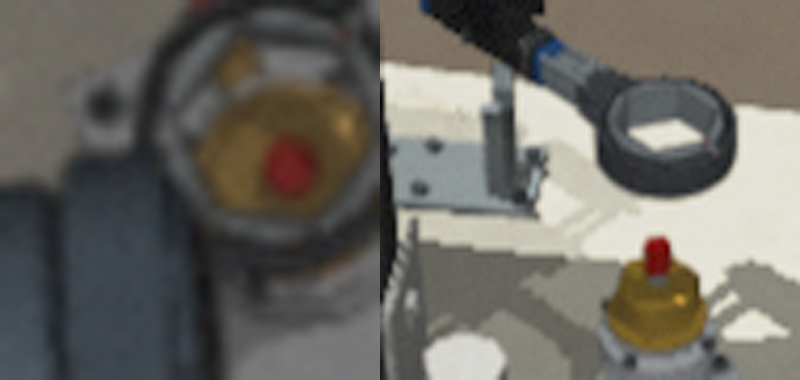

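The wrench is off the nut, ring and handle straight, and the nut is still in place at crop (657,295) of the right view. Now I'll carry it back over the rest.

Request:
servo_tool(rows=[1,0.012,0.0045,0,0,1,0.022,0.008,0,0,1,0.025,0.01,0,0,1,0.025,0.01,0,0,1,0.025,0.01,0,0])

```text
time: 22.63
position: [0.4286, 0.2632, 0.1409]
tool_rot: [0.31, 0.951, -0.0, -0.001]
ft_force: [0.1, 0.2, -2.3]
grip_width: 0.0159
grip_force: 55.0
```

Request:
servo_tool(rows=[1,0.015,0.005,0,0,1,0.006,0.002,0,-6,1,0,0,0,-6.5,1,0,0,0,-6.5,1,0,0,0,-6.5])

```text
time: 23.05
position: [0.4161, 0.2808, 0.141]
tool_rot: [0.089, 0.996, -0.0, -0.001]
ft_force: [-0.5, -0.8, -2.8]
grip_width: 0.0156
grip_force: 55.0
```

Request:
servo_tool(rows=[1,0,0,0,-6.5,1,0,0,0,-4.8,1,0,0,0,0,1,0,0,0,0])

```text
time: 23.38
position: [0.4165, 0.2803, 0.141]
tool_rot: [-0.005, 1.0, -0.0, -0.0]
ft_force: [0.3, 0.8, -2.9]
grip_width: 0.0159
grip_force: 55.0
```

```bash
python3 -c "
from h import *
to(.419,.2803,.139,180.73)
s=snap('scene');p=snap('top')
for c in(p,s):
  for q in('ring_hex','wrench_grip','rest_seat'):
    r=robot.place_of(c,q);print(q,[(np.round(a['at'],4),round(a['score'],2)) for a in r[:1]])
"
```

```text
t 23.3833 pos [0.4165 0.2803 0.141 ] yaw -179.38 delta tool [-0.0025 -0.      0.002 ] turn -0.11 q [ 0.37  0.45  1.79  0.    0.9  -1.21] F [ 0.3  0.8 -2.9] M [ 0.1  -0.01 -0.03]
ring_hex [(array([0.5172, 0.2827, 0.1578]), 0.76)]
wrench_grip [(array([0.5775, 0.1069, 0.0011]), 0.29)]
rest_seat [(array([0.4224, 0.2792, 0.0451]), 0.84)]
ring_hex [(array([0.5171, 0.2839, 0.1549]), 0.62)]
wrench_grip [(array([0.4193, 0.2803, 0.159 ]), 0.68)]
rest_seat [(array([0.4178, 0.2781, 0.044 ]), 0.6)]
```

Request:
servo_tool(rows=[1,-0.0025,0,0.01,-0.1,1,0,0,0.025,0,1,0,0,0.025,0,1,0,0,0.02,0,1,0,0,0,0])

```text
time: 24.2
position: [0.4171, 0.2786, 0.0574]
tool_rot: [-0.007, 1.0, -0.001, -0.004]
ft_force: [-0.8, 0.2, -3.9]
grip_width: 0.0155
grip_force: 55.0
```

Request:
servo_tool(rows=[1,0,0,0.003,0,1,0,0,0.003,0,1,0,0,0.003,0,1,0,0,0.003,0,1,0,0,0,0])

```text
time: 24.62
position: [0.4201, 0.2801, 0.0495]
tool_rot: [-0.007, 1.0, 0.0, 0.0]
ft_force: [-0.8, -0.5, -2.2]
grip_width: 0.0159
grip_force: 55.0
```

```bash
python3 -c "
from h import *
to(.419,.2803,.027,180.73)"
```

```text
t 24.6167 pos [0.4201 0.2801 0.0495] yaw -179.17 delta tool [0.0011 0.0002 0.0225] turn 0.1 q [ 0.37  0.61  1.86 -0.    0.68 -1.22] F [-0.8 -0.5 -2.2] M [ 0.15 -0.04 -0.04]
```

Request:
servo_tool(rows=[1,0,0,0.003,0,1,0,0,0.003,0,1,0,0,0.003,0,1,0,0,0,0])

```text
time: 24.95
position: [0.4195, 0.2798, 0.0398]
tool_rot: [-0.007, 1.0, -0.0, -0.0]
ft_force: [0.4, -0.2, -2.3]
grip_width: 0.016
grip_force: 55.0
```

Request:
servo_tool(rows=[1,0,0,0.002,0,1,0,0,0.002,0,1,0,0,0.002,0,1,0,0,0,0])

```text
time: 25.28
position: [0.4196, 0.2798, 0.0339]
tool_rot: [-0.007, 1.0, -0.0, -0.0]
ft_force: [-0.6, -0.0, -2.6]
grip_width: 0.0155
grip_force: 55.0
```

```bash
python3 -c "
from h import *
to(.419,.2803,.027,180.73)"
```

```text
t 25.2833 pos [0.4196 0.2798 0.0339] yaw -179.17 delta tool [0.0006 0.0005 0.0069] turn 0.1 q [ 0.37  0.64  1.86 -0.    0.64 -1.22] F [-0.6 -0.  -2.6] M [ 0.03 -0.01 -0.02]
```

In the slots without touching. I'll lower it the last 7 mm.

Request:
servo_tool(rows=[1,0,0,0.002,0,1,0,0,0.002,0,1,0,0,0.001,0,1,0,0,0,0])

```text
time: 25.62
position: [0.4196, 0.2799, 0.029]
tool_rot: [-0.007, 1.0, -0.0, -0.0]
ft_force: [-0.6, -0.4, -2.1]
grip_width: 0.016
grip_force: 55.0
```

Request:
servo_tool(rows=[1,0,0,0.001,0,1,0,0,0.0005,0,1,0,0,0,0])

```text
time: 25.87
position: [0.4197, 0.28, 0.0278]
tool_rot: [-0.007, 1.0, -0.0, -0.0]
ft_force: [0.1, 0.2, -1.8]
grip_width: 0.0159
grip_force: 55.0
```

```bash
python3 -c "
from h import *
to(.419,.2803,.027,180.73)"
```

```text
t 25.8667 pos [0.4197 0.28   0.0278] yaw -179.17 delta tool [0.0007 0.0004 0.0008] turn 0.1 q [ 0.37  0.65  1.87  0.    0.63 -1.22] F [ 0.1  0.2 -1.8] M [0.09 0.   0.03]
```

Request:
servo_tool(rows=[1,0,0,0.0007,0,1,0,0,0.0005,0,1,0,0,0,0])

```text
time: 26.12
position: [0.4195, 0.28, 0.0268]
tool_rot: [-0.007, 1.0, 0.0, -0.0]
ft_force: [-2.6, 0.8, 2.0]
grip_width: 0.0158
grip_force: 55.0
```

Request:
servo_tool(rows=[1,0,0,0,0,1,0,0,0,0,1,0,0,0,0], newtons=4)

```text
time: 26.37
position: [0.4197, 0.28, 0.0268]
tool_rot: [-0.007, 1.0, 0.0, -0.0]
ft_force: [-1.1, 1.2, 3.8]
grip_width: 0.0179
grip_force: 4.0
```

Request:
servo_tool(rows=[0.3,0,0,0,0,0.3,0,0,0,0,-0.3,0,0,0,0,-0.3,0,0,0,0,-0.3,0,0,0,0])

```text
time: 26.78
position: [0.4201, 0.28, 0.0265]
tool_rot: [-0.007, 1.0, 0.0, 0.0]
ft_force: [-1.2, 1.0, 0.2]
grip_width: 0.0429
grip_force: 0.0
```

Request:
servo_tool(rows=[-0.3,0,0,0,0,-0.3,0,0,0,0,-0.3,0,0,0,0,-0.3,0,0,0,0,-0.3,0,0,0,0])

```text
time: 27.2
position: [0.4198, 0.2799, 0.0265]
tool_rot: [-0.007, 1.0, 0.0, 0.0]
ft_force: [0.0, 0.4, 0.8]
grip_width: 0.0564
grip_force: 0.0
```

```bash
python3 -c "
from h import *
to(.419,.2803,.027,180.73);print(pose()[3]['grip_width'])
s=snap('scene')
for q in('ring_hex','wrench_grip'):
    r=robot.place_of(s,q);print(q,[(np.round(a['at'],4),round(a['score'],2)) for a in r[:1]])"
```

```text
t 27.2 pos [0.4198 0.2799 0.0265] yaw -179.17 delta tool [ 0.0008  0.0004 -0.0005] turn 0.1 q [ 0.37  0.65  1.87  0.    0.62 -1.22] F [0.  0.4 0.8] M [ 0.09 -0.07 -0.03]
0.056434940019042
ring_hex [(array([0.52  , 0.2825, 0.0447]), 0.68)]
wrench_grip [(array([0.4247, 0.2792, 0.0457]), 0.78)]
```

Released and seated. I'll lift straight up and check with one picture.

Request:
servo_tool(rows=[-0.3,0,0,-0.01,0,-0.3,0,0,-0.02,0,-0.3,0,0,-0.04,0,-0.3,0,0,-0.04,0,-0.3,0,0,-0.04,0])

```text
time: 27.77
position: [0.4191, 0.2797, 0.1786]
tool_rot: [-0.007, 1.0, -0.0, -0.001]
ft_force: [0.8, 0.3, 0.3]
grip_width: 0.0567
grip_force: 0.0
```

Request:
servo_tool(rows=[-0.3,0,0,-0.04,0,-0.3,0,0,-0.04,0,-0.3,0,0,-0.03,0,-0.3,0,0,0,0,-0.3,0,0,0,0])

```text
time: 28.18
position: [0.4206, 0.2803, 0.2892]
tool_rot: [-0.007, 1.0, 0.001, 0.003]
ft_force: [0.1, 1.0, -0.8]
grip_width: 0.0565
grip_force: 0.0
```

```bash
python3 -c "
from h import *
to(0,0,0)
s=snap('scene')
for q in('ring_hex','wrench_grip','nut_hex','beaker','vial','dish'):
    r=robot.place_of(s,q);print(q,[(np.round(a['at'],4),round(a['score'],2)) for a in r[:1]])
cv2.imwrite('pics/m10.png',cv2.resize(s['pixels'][150:360,240:450,::-1],(600,600),interpolation=2))"
```

```text
t 28.1833 pos [0.4206 0.2803 0.2892] yaw -179.16 delta tool [ 0.4262 -0.2747  0.2864] turn None q [ 0.37  0.26  1.61  0.    1.27 -1.22] F [ 0.1  1.  -0.8] M [ 0.11 -0.09 -0.03]
ring_hex [(array([0.5227, 0.2849, 0.0455]), 0.48)]
wrench_grip [(array([0.4219, 0.2782, 0.0439]), 0.76)]
nut_hex [(array([0.5757, 0.1055, 0.0866]), 0.65)]
beaker [(array([ 7.066e-01,  5.590e-02, -2.000e-04]), 0.72)]
vial [(array([ 0.7072, -0.058 , -0.0014]), 0.96)]
dish [(array([ 0.6798,  0.1858, -0.0041]), 0.75)]
```

View pics/m10.png

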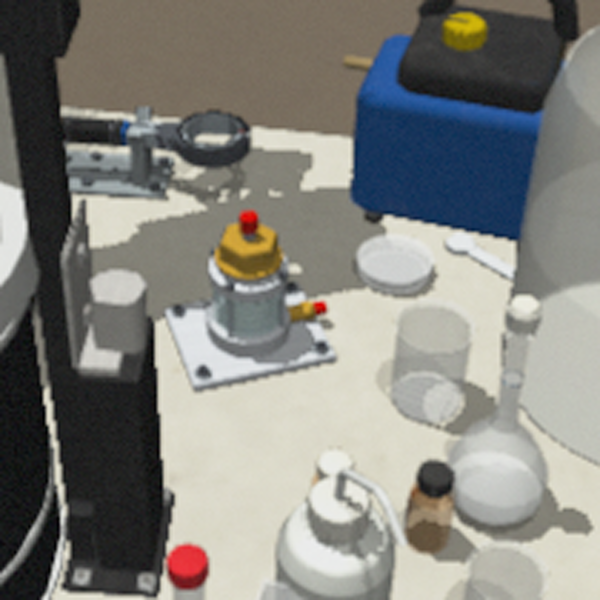

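The wrench lies level in the rest, with the handle at crop (95,130) and the ring at (213,137). The nut and the other glassware stand where they were. Handing in.

```bash
python3 -c "
from rig import robot
print(robot.hand_in())"
```

```text
the job is handed in; nothing more can be done
None
```

The job is handed in, with no verdict returned: I tightened the nut until the wrench gave (an estimated 5–8° at about 0.8 N m), unloaded and lifted it off, and laid it back in both slots of its rest, with the beaker, vial and dish where they stood.

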